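# Unlatch and slide open the filter cover

### The job

Open the filter box so that the filter can be changed: press the black snap tab on its side all the way in, then push the released cover along the box, until it is wholly off its seat over the filter bay and lies flat on the empty ledge. Only touch and push: do not pick up or lift the cover, do not force it past the tab before the tab is in, and leave the things standing around the box where they are.

Things in the scene. Friction and masses are not known exactly. Their poses are not given: they have to be found in the camera images.
- filter_box: Low light-grey filter box, fixed, 96 (x) x 178 (y) x 48 mm; origin: centre of its underside, z up. Its upper level lies 40 mm above the worktop, in a trough whose walls rise 8 mm higher: inner faces at x = +-42 and y = +-83 mm. The half y = -80 to -10 mm is the seat, with the filter bay (60 x 55 mm, centre y = -45.5) under the cover; y = -10 to +83 mm is the empty ledge. The cover is pushed along +y.
- ledge (a point): Centre of the empty ledge's surface, 40 mm above the worktop (box frame x = 0, y = 36 mm). The +y wall, at 83 mm, is the end stop.
- tab (a joint): Travel of the snap tab, m: 0 = out, 0.010 = fully in (pressed straight down; starts at 0 to 0.002). About 3 N moves it; no spring, it stays where it is left. Its catch, in the trough at y = -8 to 0 mm, stands 6 mm above the seat and blocks the cover while the tab is out; it is flush from 0.006 on.
- tab_top (a point): Centre of the tab's 30 x 30 mm black top face, 62 mm above the worktop when out, 52 mm when fully in (box frame x = -66, y = -4 mm). It stands on a latch tower, 40 mm tall, on the box's -x side (x = -84 to -48, y = -26 to +18 mm).
- cover: Loose grey cover, plate 80 (x) x 70 (y) x 8 mm, about 0.15 kg; origin: centre of its underside, axes as the box's. Starts on the seat, origin at box y = -45 mm, top face 48 mm above the worktop. Slides with 1 to 2 N, up to 93 mm to the end stop, once the tab is in.
- rib_top (a point): Centre of the top of the cover's upright rib: 50 mm (x) long, 10 mm (y) thick, 18 mm above the cover's top face (top 66 mm above the worktop), 15 mm from the cover's middle towards +y. Behind it (towards -y) the cover is flat for 45 mm: room for fingertips, which push on the rib's -y face.
- small_vial: small vial with black cap, 25 mm across, 47 mm tall; a bystander, origin at the centre of its underside
- jar: open clear glass jar, 54 mm across, 74 mm tall; a bystander, origin at the centre of its underside
- white_cap: loose white screw cap, 34 mm across, 15 mm tall; a bystander, origin at the centre of its underside
- tub: white round tub with lid, 53 mm across, 46 mm tall; a bystander, origin at the centre of its underside
- lab_timer: square white timer, 63x63x21 mm; a bystander, origin at the centre of its underside
- brown_bottle: brown bottle with white cap, 44 mm across, 102 mm tall; a bystander, origin at the centre of its underside
Mind the look-alikes: they are no part of the job. Leave any turquoise look-alike of the cover alone.

How it is judged:
By the outcome, as a careful person would: the job done as asked, in the order asked, and still so for the second after the job is handed in, with the robot touching nothing.
It also fails if it takes over 40 s, if anything falls off the work surface, if the arm or the gripper's body presses on something with over 40 N, if the wrist force passes 120 N, or if a joint passes its speed limit or range.

### The arm

A 7-joint arm with a two-finger parallel gripper is mounted at the origin on a cart in front of the work surface, level with it; the furniture and walls round the work are solid. World frame = base frame: x ahead of the robot, y to its left, z up, the work surface at z = 0. Lengths are in mm, angles in rad, forces in N, time in s.
With the tool pointing down it reaches from about 425 to 925 mm from the base axis. Payload 6.8 kg.
Tool frame: the origin (TCP) lies at the very end of the fingers, on their centre line; the grasp point (between the pads) lies 19 mm behind it; z points along the fingers, y is the line along which they close (so a half turn about z gives the same grasp; the last joint's range is limited). The gripper opens to 88 mm and grips with 3 to 60 N. Pads are 20 mm wide; open, the fingers measure 115 mm over their backs; the gripper's body (75 mm by 178 mm) begins 61 mm behind the grasp point.
Start: joints at [1.098, 0.477, 0.022, 1.555, -0.011, 1.109, -0.083], TCP at [240.825, -630.596, 222.664] pointing down, gripper open.
Joint ranges: [-2.96, 2.96], [-0.34, 2.1], [-1.41, 1.46], [0.24, 2.44], [-1.37, 4.51], [0.17, 1.92], [-2.96, 2.96]. Speed limits (rad/s): [2.39, 2.39, 3.14, 3.14, 3.14, 3.14, 3.14].

### API

Orientations are given as [roll, pitch, yaw] about the fixed x, y, z axes, in that order (R = Rz(yaw) Ry(pitch) Rx(roll)).
In Python, from workcell import r, optics, job gives the robot as it stands.
- The arm moves only by the tool drive_tool, never from a script. Its argument "deltas" is a list of rows, each a list of 3 entries, a list of its own where there are three numbers: the shift along the world's x, y, z normalised to -1 to 1, where 1 is 75 cm, then the turn about the world's z normalised to -1 to 1, where 1 is pi rad, then the opening, from -1 (shut) to 1 (fully open). A call has 1 to 5 rows; each row shifts and turns the commanded pose from where the row before left it; what a row does not reach is not made up. A row lasts 1/10 s, in which the tool goes at most 50 mm and 8.59 degrees, less where a joint would pass 70% of its speed; a pose out of reach is approached as far as the arm can. A call with a number of a shift or a turn outside -1 to 1 is refused whole. A call with a gripper value outside its range is refused whole. The fingers move at their own pace and stop on an object; the grip force is fixed at half the most. Time passes only in rows, so rows that do not move let the fingers close. It gives the time, the measured TCP pose, the force, the opening and the grip force at its end, in the units of the state.
- r.get_obs(): the state, without advancing time (a new reading comes with each control period).
- optics.snapshot(name): name is "scene" or "top"; returns (picture, depth): 420x560x3 uint8, red, green, blue; 420x560 float32, mm along the optical axis (not along the pixel's ray), 0 where there is no reading.
- optics.get_calibration(name): a dict with "fx", "fy", "cx", "cy" (pixels), "k1" (the pictures are not rectified: a ray, as slopes to the right and down, at radius r is drawn at 1 + k1 r^2 times it, then the intrinsics apply), "position" and "attitude" of the camera in the world. Camera axes: x right, y up, looking along -z (the intrinsics and any distortion apply to the point x, -y, -z); pixel columns grow to the right and rows downward; lengths in mm; the calibration is good to about 2 mm. A picture is of the moment at which its call begins. get_calibration takes no time and is no camera call.
- job.finish_job(): hands the job in; it is judged then, once.
Trained networks look in the newest picture that a camera, given by its name, has taken for a name from the list of things; names that differ only in an ending like _2 or _b are one class to them, and where a whole thing is asked for, a point or a joint stands for the part that bears it (a point fixed in the world has none). Each returns a list of dicts, best first, with "p" (0 to 1); they miss things now and then, are a little off and sometimes report something else, mostly with a low value. They report only what shows in the picture. A call takes as long as a camera call. They do not tell look-alikes from the thing itself.
- optics.look_for(camera, query): "at" ([column, row] in pixels, amid what is visible of it).
- optics.outline_of(camera, query): "mask" (420x560 bool, what is visible of it) and "at" ([column, row] in pixels, amid what is visible of it).
The state is a dict: "time_s": time; "joint_positions": joint angles; "dq": joint speeds; "joint_torque": joint torques, N m; "tcp_pos": TCP position; "eef_rot": TCP orientation; "force": force on the tool from outside, world axes, zero at the start; "moment": the same for the moment, N m; "finger_gap": finger opening in mm; "gripper_force": force on a finger pad.
Only numpy, scipy, OpenCV 4.12 (cv2) and the standard library are available. Lean on these libraries where they do the work, as an engineer would, in place of code of your own. Each camera call takes 0.05 s, during which the arm holds its last target. There are 200 camera calls.

## Working session

There is one attempt and no reset: what is moved stays moved. The work goes in short steps, Python scripts to look and compute and a tool call to move; the robot and the scene stay as the last step left them, time stands still between calls to the robot, and variables do not carry over. Pictures are saved under pics/ and viewed, at most 10 in all, crops included, and the job is handed in when it is done.

Besides the shell and the picture viewer there is one more tool, called after ">>>" as a command line: name --argument value ..., lists and objects as JSON in quotes. drive_tool: Moves the arm, as the interface text tells. Its arguments: {"type":"object","properties":{"deltas":{"type":"array","items":{"type":"array"}}},"required":["deltas"]}

```bash
mkdir -p pics; cat > h.py <<'E'
import numpy as np, cv2
from scipy.spatial.transform import Rotation as R
from workcell import r, optics, job
def cam(n):
    c=optics.get_calibration(n); a=np.array(c['attitude'],float)
    M=a if a.shape==(3,3) else (R.from_euler('xyz',a).as_matrix() if a.size==3 else R.from_quat(a).as_matrix())
    return c,M,np.array(c['position'],float)
def ray(n,uv):
    c,M,p=cam(n); K=np.array([[c['fx'],0,c['cx']],[0,c['fy'],c['cy']],[0,0,1.]])
    q=cv2.undistortPoints(np.array(uv,float).reshape(-1,1,2),K,np.array([c['k1'],0,0,0.]))[:,0]
    d=np.c_[q[:,0],-q[:,1],-np.ones(len(q))]
    return p,d@M.T
def atz(n,uv,z):
    p,d=ray(n,uv); return p+d*((z-p[2])/d[:,2])[:,None]
def atdepth(n,uv,D):
    p,d=ray(n,uv); return p+d*np.array(D).reshape(-1,1)
E
python3 - <<'E'
from h import *
for n in('scene','top'):
    im,d=optics.snapshot(n); cv2.imwrite(f'pics/{n}0.png',im[:,:,::-1]); np.save(f'{n}_d.npy',d)
    print(optics.get_calibration(n))
    for q in('filter_box','cover','rib_top','tab_top'):
        print(n,q,[(np.round(x['at']),round(x['p'],2)) for x in optics.look_for(n,q)])
print(r.get_obs())
E
```

```text
{'fx': 493.31914145849515, 'fy': 493.31914145849515, 'cx': 278.1283231413886, 'cy': 214.62747866722324, 'k1': -0.1769333682670878, 'position': array([  46.01560997, -405.76866224,  675.87652068]), 'attitude': array([ 0.83960766,  0.01517395, -0.80146832])}
scene filter_box [(array([296., 234.]), 0.72), (array([304., 181.]), 0.62)]
scene cover [(array([191., 259.]), 0.93), (array([327., 227.]), 0.87), (array([277., 332.]), 0.85), (array([255., 180.]), 0.63)]
scene rib_top [(array([325., 229.]), 0.78), (array([196., 257.]), 0.63), (array([254., 181.]), 0.55)]
scene tab_top [(array([293., 240.]), 0.76)]
{'fx': 477.22159331777505, 'fy': 477.22159331777505, 'cx': 270.27889548405295, 'cy': 209.6250514834092, 'k1': 0.013540204075671337, 'position': array([333.93353864,  60.9111674 , 906.17556497]), 'attitude': array([ 0.22178607,  0.00178054, -1.49051679])}
top filter_box [(array([282., 201.]), 0.66)]
top cover [(array([219., 288.]), 0.9), (array([345., 300.]), 0.85), (array([191., 160.]), 0.8), (array([317., 188.]), 0.56)]
top rib_top [(array([192., 159.]), 0.92), (array([225., 289.]), 0.92), (array([316., 186.]), 0.77), (array([344., 302.]), 0.61)]
top tab_top [(array([299., 222.]), 0.81)]
{'time_s': 0.5, 'joint_positions': array([ 1.09791731,  0.4770125 ,  0.02238108,  1.55544177, -0.01150231,
        1.10928901, -0.0830911 ]), 'dq': array([-1.46522800e-03, -1.37159121e-03,  1.24689150e-03, -1.81510533e-03,
        2.21289593e-03, -1.53252735e-03, -5.80535166e-06]), 'joint_torque': array([-7.57870403e-04, -5.82222426e+01,  1.53181046e+00, -2.72689247e+01,
       -5.43600332e-02,  1.08640161e-02,  5.20472906e-05]), 'tcp_pos': array([ 240.81635187, -630.57698495,  222.63747647]), 'eef_rot': array([-3.14156854e+00, -2.17994127e-05,  3.64782154e-01]), 'force': array([-0.68099758, -0.36642165,  0.28051046]), 'moment': array([ 0.0244069 , -0.04107007,  0.05908175]), 'gripper_force': 0.0, 'finger_gap': 87.74472952059305}
```

View pics/scene0.png

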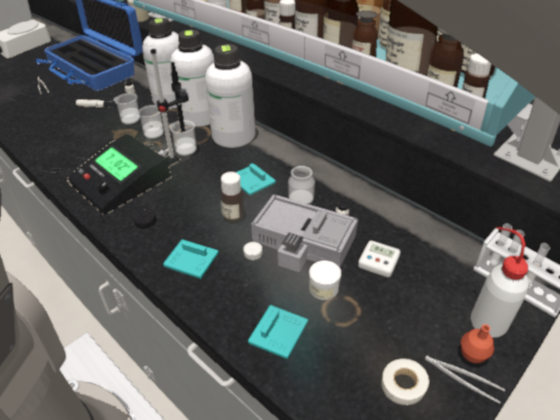

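View pics/top0.png

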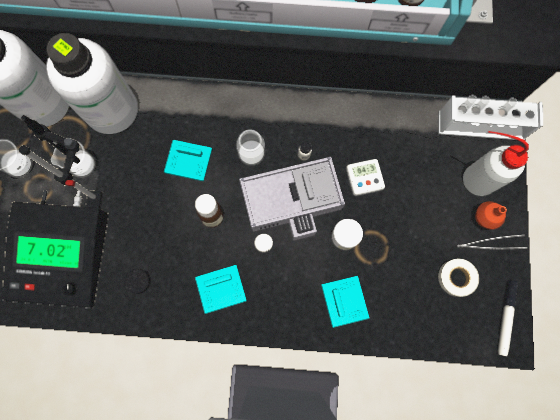

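The scene shows the grey filter box (top picture about (292,193)) with its grey cover at (320,185) and its tab and tower at (301,224). The other "cover" hits, at top (188,160), (220,288) and (345,300), are turquoise look-alikes on the bench. Only the grey one sits on the box, so I'll confirm it with an enlarged crop and fit the pose.

```bash
python3 - <<'E'
from h import *
im=cv2.imread('pics/top0.png'); x0,y0,s=220,120,5
cv2.imwrite('pics/crop1.png',cv2.resize(im[y0:y0+115,x0:x0+150],None,fx=s,fy=s,interpolation=cv2.INTER_CUBIC))
d=np.load('top_d.npy')
v,u=np.mgrid[125:245,230:400]; uv=np.c_[u.ravel(),v.ravel()]; D=d[v,u].ravel()
P=atdepth('top',uv,D); P=P[D>0]; uv=uv[D>0]
print('table z',np.median(P[:,2]))
for q in ('filter_box','cover','tab_top'):
  for m in optics.outline_of('top',q):
    k=m['mask']; v,u=np.nonzero(k); 
    if not(240<u.mean()<350 and 150<v.mean()<240): continue
    Q=atdepth('top',np.c_[u,v],d[v,u]); Q=Q[d[v,u]>0]
    rc=cv2.minAreaRect(Q[:,:2].astype(np.float32)); print(q,round(m['p'],2),k.sum(),Q.mean(0).round(1),np.percentile(Q[:,2],[5,50,95]).round(1),rc)
for zl,zh in((44,52),(55,75)):
  sel=(P[:,2]>zl)&(P[:,2]<zh); print(zl,sel.sum(),P[sel].mean(0),uv[sel].mean(0))
E
```

```text
table z 1.4895565679731817
filter_box 0.88 4104 [549.7  52.9  41.5] [22.1 40.9 60.6] ((557.8048095703125, 32.378761291503906), (148.04237365722656, 189.14303588867188), 19.435380935668945)
cover 0.84 1610 [578.3  -1.3  49.4] [44.7 48.1 65.5] ((580.210205078125, -2.361011505126953), (81.26170349121094, 72.97371673583984), 18.618507385253906)
tab_top 0.75 370 [514.6  19.4  57.1] [41.5 60.9 63.4] ((536.1181640625, 23.75658416748047), (95.50945281982422, 33.959869384765625), 17.35535430908203)
44 3079 [563.69827797   3.73319521  47.45280862] [311.80480676 193.71873985]
55 720 [575.08384967  57.7822082   64.04370395] [283.70833333 183.37916667]
```

View pics/crop1.png

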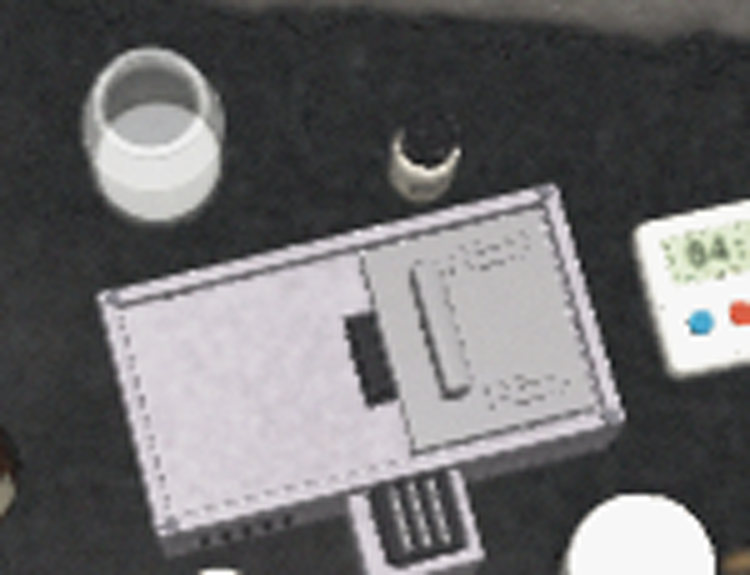

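The crop confirms it: the grey cover, with its rib at crop (440,330), lies in the box trough. The black catch is at (372,360) and the black tab at (425,520). The rim corners are about (103,293), (552,186), (623,417) and (163,537). I'll fit the box pose from these corners.

```bash
cat >> h.py <<'E'
E
python3 - <<'E'
from h import *
def px(c): return (np.array(c,float)+.5)/5-.5+[220,120]
C=atz('top',px([(103,293),(552,186),(623,417),(163,537)]),48)[:,:2]
B=np.array([(48,89),(48,-89),(-48,-89),(-48,89)],float)
print(C.round(1),np.linalg.norm(C-np.roll(C,-1,0),axis=1).round(1))
H=(B-B.mean(0)).T@(C-C.mean(0)); th=np.arctan2(H[0,1]-H[1,0],H[0,0]+H[1,1])
Rm=np.array([[np.cos(th),-np.sin(th)],[np.sin(th),np.cos(th)]]); t=C.mean(0)
print('th',np.degrees(th),t,'res',(C-B@Rm.T-t).round(1))
for n,p in dict(tab=(-66,-4),rib=(0,-30),cover=(0,-45),push=(0,-45)).items(): print(n,(Rm@p+t).round(1))
print('+y',Rm[:,1],'rib px-check',atz('top',px([(440,330)]),66),'tab',atz('top',px([(427,520)]),62))
d=np.load('top_d.npy')
for n in('scene',):
  optics.snapshot(n)
  for q in('rib_top','tab_top','cover'): print(q,[(atz(n,[x['at']],{'rib_top':66,'tab_top':60,'cover':48}[q]).round(),round(x['p'],2)) for x in optics.look_for(n,q)])
optics.snapshot('top')
for q,z in dict(small_vial=47,jar=74,white_cap=15,tub=46,lab_timer=21,brown_bottle=102).items():
  print(q,[(((atz('top',[x['at']],z*.7)[0,:2]-t)@Rm).round(),round(x['p'],2)) for x in optics.look_for('top',q)[:2]])
E
```

```text
[[582.3 138.9]
 [637.7 -26.3]
 [550.1 -57.2]
 [491.6 108.3]] [174.3  92.9 175.5  95.7]
th 19.01074952952461 [565.42691295  40.91105695] res [[ 0.5 -1.8]
 [-2.1  1.3]
 [ 1.1  1.7]
 [ 0.5 -1.1]]
tab [504.3  15.6]
rib [575.2  12.5]
cover [580.1  -1.6]
push [580.1  -1.6]
+y [-0.32574554  0.94545748] rib px-check [[572.89647239  13.30560317  66.        ]] tab [[502.82913983  13.26971665  62.        ]]
rib_top [(array([[568., 183.,  66.]]), 0.86), (array([[355., 104.,  66.]]), 0.66), (array([[561., -12.,  66.]]), 0.58), (array([[ 343., -106.,   66.]]), 0.55)]
tab_top [(array([[499.,  11.,  60.]]), 0.71), (array([[431.,  44.,  60.]]), 0.28)]
cover [(array([[592., 199.,  48.]]), 0.78), (array([[349., 121.,  48.]]), 0.78), (array([[349., -98.,  48.]]), 0.77), (array([[580.,  -3.,  48.]]), 0.57)]
small_vial [(array([ 75., -45.]), 0.79)]
jar [(array([106.,  49.]), 0.61)]
white_cap [(array([-81.,  75.]), 0.58)]
tub [(array([-104.,  -75.]), 0.82)]
lab_timer [(array([  -2., -157.]), 0.94)]
brown_bottle [(array([ -6., 158.]), 0.56)]
```

>>> drive_tool --deltas '[[[0.01, 0.03, 0], -0.0105, -1], [[0.023, 0.056, 0], 0, -1], [[0.023, 0.056, 0], 0, -1], [[0.023, 0.056, 0], 0, -1], [[0.023, 0.056, 0], 0, -1]]'

```text
time_s: 1.7
tcp_pos: [317.8, -438.4, 222.8]
eef_rot: [3.141, -0.0, 0.332]
force: [0.9, -0.4, 0.3]
finger_gap: 51.3
gripper_force: 0.0
```

>>> drive_tool --deltas '[[[0.023, 0.056, 0], 0, -1], [[0.023, 0.056, 0], 0, -1], [[0.023, 0.056, 0], 0, -1], [[0.023, 0.056, 0], 0, -1], [[0.023, 0.056, 0], 0, -1]]'

```text
time_s: 2.2
tcp_pos: [404.1, -228.5, 223.0]
eef_rot: [3.141, -0.001, 0.332]
force: [-0.3, -0.3, -0.4]
finger_gap: 11.1
gripper_force: 0.0
```

>>> drive_tool --deltas '[[[0.023, 0.056, 0], 0, -1], [[0.023, 0.056, 0], 0, -1], [[0.023, 0.056, 0], 0, -1], [[0.023, 0.056, 0], 0, -1], [[0.023, 0.056, 0], 0, -1]]'

```text
time_s: 2.7
tcp_pos: [490.3, -18.4, 223.0]
eef_rot: [3.141, -0.001, 0.332]
force: [1.3, -1.1, 0.5]
finger_gap: 0.2
gripper_force: 0.0
```

>>> drive_tool --deltas '[[[0.017, 0.043, 0], 0, -1], [[0, 0, -0.06], 0, -1], [[0, 0, -0.06], 0, -1], [[0, 0, -0.06], 0, -1], [[0, 0, 0], 0, -1]]'

```text
time_s: 3.2
tcp_pos: [498.3, 11.7, 83.0]
eef_rot: [-3.139, 0.01, 0.332]
force: [0.1, -0.6, -0.2]
finger_gap: 0.6
gripper_force: 0.0
```

```bash
python3 - <<'E'
from h import *
print(r.get_obs()['tcp_pos'])
im,d=optics.snapshot('scene'); im=im[:,:,::-1]
cv2.imwrite('pics/s2.png',cv2.resize(im[150:320,190:410],None,fx=3,fy=3,interpolation=cv2.INTER_CUBIC))
E
```

```text
[498.29282699  11.71886157  83.03435226]
```

View pics/s2.png

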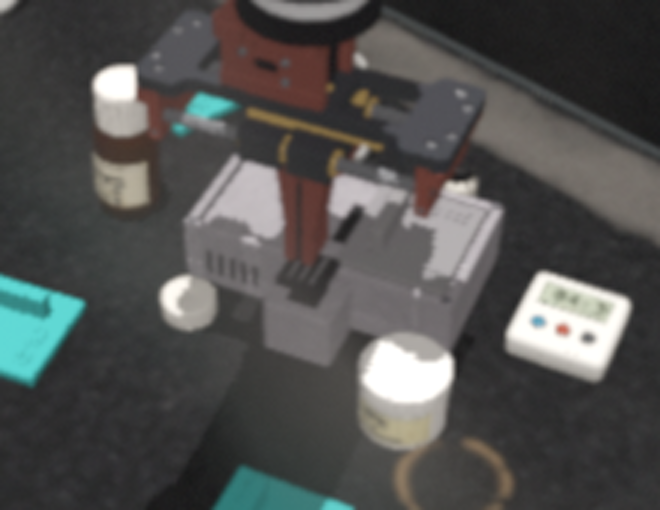

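The closed fingers at crop (305,255) are right above the black tab. I'll lower them slowly onto it.

>>> drive_tool --deltas '[[[0, 0, 0], 0, -1], [[0, 0, 0], 0, -1], [[0, 0, -0.012], 0, -1], [[0, 0, -0.008], 0, -1], [[0, 0, 0], 0, -1]]'

```text
time_s: 3.75
tcp_pos: [502.1, 12.0, 72.2]
eef_rot: [-3.142, 0.001, 0.332]
force: [0.8, 0.2, 0.0]
finger_gap: 0.3
gripper_force: 0.0
```

>>> drive_tool --deltas '[[[0.001, 0.003, -0.006], 0, -1], [[0, 0, -0.006], 0, -1], [[0, 0, -0.004], 0, -1], [[0, 0, -0.003], 0, -1], [[0, 0, 0], 0, -1]]'

```text
time_s: 4.25
tcp_pos: [503.2, 14.5, 58.1]
eef_rot: [-3.141, 0.0, 0.332]
force: [0.5, -0.3, -1.3]
finger_gap: 0.2
gripper_force: 0.0
```

>>> drive_tool --deltas '[[[0, 0, -0.003], 0, -1], [[0, 0, -0.002], 0, -1], [[0, 0, -0.002], 0, -1], [[0, 0, -0.002], 0, -1], [[0, 0, 0], 0, -1]]'

```text
time_s: 4.75
tcp_pos: [503.4, 14.4, 52.3]
eef_rot: [3.141, 0.0, 0.332]
force: [-4.1, -0.3, 11.3]
finger_gap: 0.7
gripper_force: 5.4
```

>>> drive_tool --deltas '[[[0, 0, -0.001], 0, -1], [[0, 0, 0], 0, -1], [[0, 0, -0.001], 0, -1], [[0, 0, 0], 0, -1]]'

```text
time_s: 5.15
tcp_pos: [503.5, 14.4, 52.1]
eef_rot: [3.14, -0.0, 0.332]
force: [-8.2, -0.4, 27.6]
finger_gap: 0.4
gripper_force: 13.4
```

>>> drive_tool --deltas '[[[0, 0, 0.02], 0, -1], [[0, 0, 0.06], 0, -1], [[0.053, -0.018, 0], 0, -1], [[0.054, -0.018, 0], 0, -1], [[0, 0, 0], 0, -1]]'

```text
time_s: 5.65
tcp_pos: [588.4, -15.3, 110.7]
eef_rot: [3.139, -0.004, 0.328]
force: [-0.1, 0.0, -0.8]
finger_gap: 0.5
gripper_force: 0.0
```

```bash
python3 - <<'E'
from h import *
print(r.get_obs()['tcp_pos'])
im,d=optics.snapshot('scene'); im=im[:,:,::-1]
cv2.imwrite('pics/s3.png',cv2.resize(im[150:320,190:410],None,fx=3,fy=3,interpolation=cv2.INTER_CUBIC))
E
```

```text
[588.36654502 -15.30311863 110.70312716]
```

View pics/s3.png

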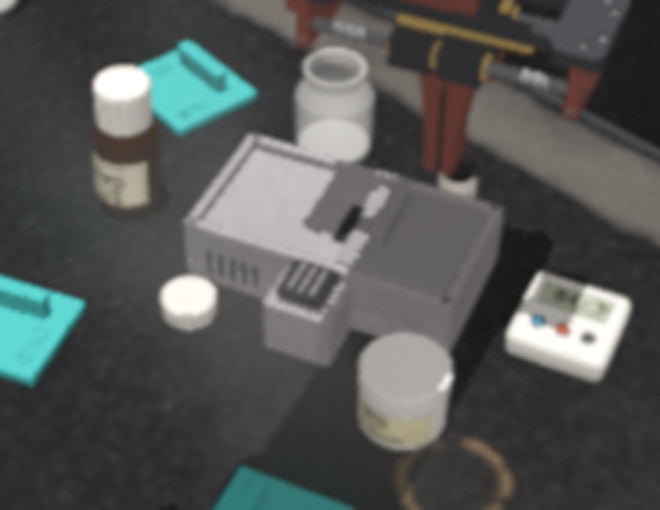

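The tab now sits low in its tower at (310,280). The fingers hover behind the rib with nothing in the way below, so I'll lower them to about 54 mm.

>>> drive_tool --deltas '[[[0, 0, 0], 0, -1], [[0, 0, -0.035], 0, -1], [[0, 0, -0.025], 0, -1], [[0, 0, -0.013], 0, -1], [[0, 0, 0], 0, -1]]'

```text
time_s: 6.2
tcp_pos: [581.6, -12.1, 54.0]
eef_rot: [-3.14, 0.003, 0.333]
force: [0.0, -0.3, -0.1]
finger_gap: 0.7
gripper_force: 0.0
```

>>> drive_tool --deltas '[[[-0.0005, 0.006, 0], 0, -1], [[-0.001, 0.005, 0], 0, -1], [[-0.0017, 0.005, 0], 0, -1], [[-0.0017, 0.005, 0], 0, -1], [[-0.0017, 0.005, 0], 0, -1]]'

```text
time_s: 6.7
tcp_pos: [578.8, 7.1, 55.9]
eef_rot: [3.141, -0.001, 0.332]
force: [-0.1, -0.6, 0.8]
finger_gap: 0.6
gripper_force: 0.4
```

>>> drive_tool --deltas '[[[-0.0017, 0.005, 0], 0, -1], [[-0.0026, 0.0076, 0], 0, -1], [[-0.0026, 0.0076, 0], 0, -1]]'

```text
time_s: 7.0
tcp_pos: [573.3, 22.5, 55.4]
eef_rot: [3.142, 0.0, 0.332]
force: [0.3, -0.3, 0.5]
finger_gap: 0.4
gripper_force: 0.4
```

```bash
python3 - <<'E'
from h import *
im,d=optics.snapshot('scene'); im=im[:,:,::-1]
cv2.imwrite('pics/s4.png',cv2.resize(im[150:320,190:410],None,fx=3,fy=3,interpolation=cv2.INTER_CUBIC))
E
```

```text
(no output)
```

View pics/s4.png

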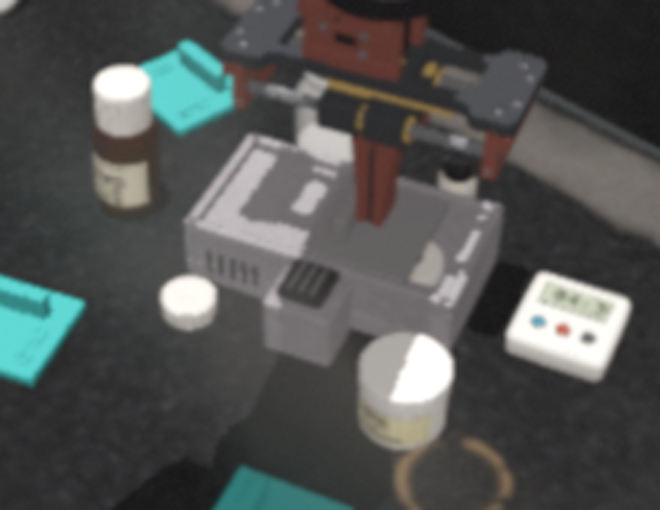

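The cover slides: its rib is ahead of the fingers at (345,215), and the white filter is starting to show at (430,260). I'll keep pushing.

>>> drive_tool --deltas '[[[-0.0026, 0.0076, 0], 0, -1], [[-0.0035, 0.01, 0], 0, -1], [[-0.0035, 0.01, 0], 0, -1], [[-0.0035, 0.01, 0], 0, -1], [[-0.0026, 0.0076, 0], 0, -1]]'

```text
time_s: 7.55
tcp_pos: [561.2, 57.1, 55.4]
eef_rot: [-3.141, 0.0, 0.333]
force: [-0.8, -0.6, 0.6]
finger_gap: 0.7
gripper_force: 0.3
```

>>> drive_tool --deltas '[[[-0.0026, 0.0076, 0], 0, -1], [[-0.0026, 0.0076, 0], 0, -1], [[-0.0013, 0.0038, 0], 0, -1], [[0, 0, 0], 0, -1]]'

```text
time_s: 7.95
tcp_pos: [556.6, 70.9, 55.4]
eef_rot: [-3.141, 0.0, 0.333]
force: [-0.4, -0.1, 0.4]
finger_gap: 0.3
gripper_force: 0.0
```

>>> drive_tool --deltas '[[[-0.0011, 0.0032, 0], 0, -1], [[-0.0011, 0.0032, 0], 0, -1], [[0, 0, 0], 0, -1], [[0.0035, -0.01, 0], 0, -1], [[0, 0, 0], 0, -1]]'

```text
time_s: 8.45
tcp_pos: [558.2, 65.9, 55.4]
eef_rot: [3.141, 0.0, 0.33]
force: [0.5, -0.2, -0.1]
finger_gap: 0.1
gripper_force: 0.0
```

>>> drive_tool --deltas '[[[0, 0, 0.04], 0, -1], [[0, 0, 0.06], 0, -1], [[0, 0, 0.06], 0, -1], [[0, -0.06, 0.03], 0, -1], [[0, -0.06, 0], 0, -1]]'

```text
time_s: 8.95
tcp_pos: [560.4, -21.9, 202.2]
eef_rot: [3.139, -0.008, 0.335]
force: [1.6, -0.8, -0.7]
finger_gap: 0.1
gripper_force: 0.0
```

>>> drive_tool --deltas '[[[0, -0.06, 0], 0, -1], [[0, -0.06, 0], 0, -1], [[-0.02, -0.06, 0], 0, -1], [[-0.02, -0.06, 0], 0, -1], [[0, 0, 0], 0, -1]]'

```text
time_s: 9.45
tcp_pos: [524.4, -210.8, 197.4]
eef_rot: [3.139, 0.003, 0.32]
force: [-0.4, -0.3, 0.2]
finger_gap: 0.7
gripper_force: 0.0
```

```bash
python3 - <<'E'
from h import *
print(r.get_obs()['tcp_pos'])
im,d=optics.snapshot('top'); im=im[:,:,::-1]
x0,y0=180,120
cv2.imwrite('pics/t5.png',cv2.resize(im[y0:y0+140,x0:x0+190],None,fx=4,fy=4,interpolation=cv2.INTER_CUBIC))
th=np.radians(19.01);Rm=np.array([[np.cos(th),-np.sin(th)],[np.sin(th),np.cos(th)]]);t=np.array([565.4,40.9])
for m in optics.outline_of('top','cover'):
    v,u=np.nonzero(m['mask']); Q=(atz('top',np.c_[u,v],50)[:,:2]-t)@Rm
    print(round(m['p'],2),Q.mean(0).round(1),np.percentile(Q,[1,99],0).round(1))
print([((atz('top',[x['at']],55)[0,:2]-t)@Rm).round(1) for x in optics.look_for('top','tab_top')])
E
```

```text
[ 524.41761764 -210.84977868  197.43787695]
0.75 [-141.7  168.7] [[-174.3  131.4]
 [-108.8  205.8]]
0.74 [-217.5  -38.2] [[-254.1  -71.1]
 [-180.1   -5.5]]
0.63 [106.6 173.5] [[ 65.9 129.1]
 [147.9 216.9]]
0.57 [-1.9 35.4] [[-41.9   1. ]
 [ 38.5  70. ]]
[array([-68.7,   0.1])]
```

View pics/t5.png

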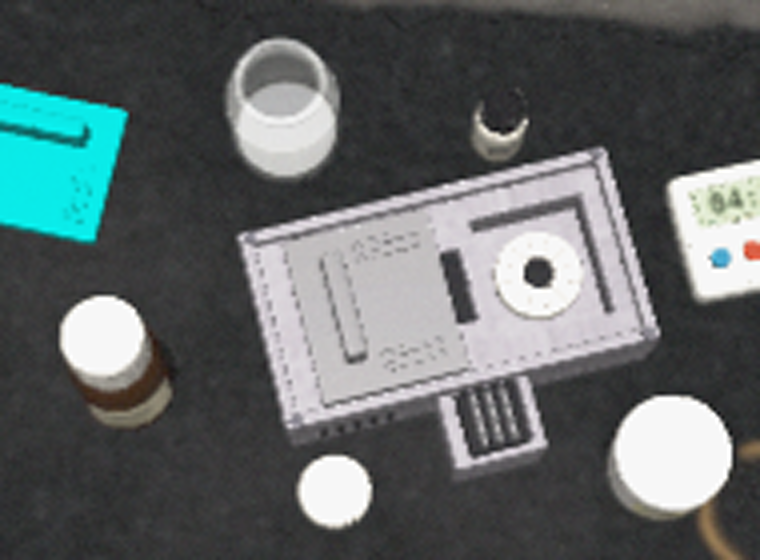

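The cover (crop (375,310)) lies flat on the ledge at box y of about 1 to 70 mm, clear of the catch at (460,287). The filter at (540,272) is fully exposed, the bystanders haven't moved, and the arm is clear.

```bash
python3 -c "
from workcell import job
print(job.finish_job())"
```

```text
the job is handed in; nothing more can be done
None
```

I pressed the tab fully in and pushed the cover off its seat; it now lies flat on the ledge with the filter exposed, the things around the box look unmoved, and the job is handed in (about 9.5 s on the robot's clock).

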